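# Dial the lock-box open

### The arm

A 6-joint arm with a two-finger parallel gripper is mounted at the origin on the work surface; the furniture and walls round the work are solid. World frame = base frame: x ahead of the robot, y to its left, z up, the work surface at z = 0. Lengths are in m, angles in rad, forces in N, time in s.
With the tool pointing down it reaches from about 0.425 to 0.95 m from the base axis. Payload 14.7 kg.
Tool frame: the origin (TCP) lies midway between the tips of the shut fingers; the grasp point (between the pads) lies 19 mm behind it; z points along the fingers, y is the line along which they close (so a half turn about z gives the same grasp; the last joint's range is limited). The gripper opens to 85 mm and grips with 20 to 120 N. Pads are 22 mm wide; open, the fingers measure 114 mm over their backs; the gripper's body (76 mm by 85 mm) begins 54 mm behind the grasp point. The pads swing forward as they close: fully open they stand 13 mm farther back than shut.
Start: joints at [-1.281, 0.48, 1.596, -0, 1.065, -0.047], TCP at [0.215, -0.613, 0.231] pointing down, gripper open.
Joint ranges: [-2.75, 2.75], [-0.82, 2.05], [0.23, 2.67], [-1.56, 4.7], [0.09, 2.69], [-2.92, 2.92]. Speed limits (rad/s): [1.89, 1.89, 2.39, 3.01, 3.01, 3.01].

### API

Orientations are given as a unit quaternion [x, y, z, w].
In Python, from rig import ctrl, vision, job gives the robot as it stands. The module is installed in compiled form; this text tells all that it offers.
- The arm moves only by the tool move_arm, never from a script. Its argument "increments" is a list of rows, each an object with "delta_pos": the shift along the tool's x, y, z in units of 50 mm (1.0 is 50 mm), a list of three; "rot": the turn, a rotation vector about the tool's x, y, z in units of 8 degrees (1.0 is 8 degrees), a list of three; "hand": the opening, from 0 (shut) to 1 (fully open). A call has 1 to 5 rows; each row shifts and turns the commanded pose from where the row before left it, along the tool's axes as they then stand; what a row does not reach is not made up. A row lasts 1/10 s, in which the tool goes at most 50 mm and 8.59 degrees, less where a joint would pass 70% of its speed; a pose out of reach is approached as far as the arm can. A call is refused whole if a number of a shift passes 1 or a number of a turn 1, either way. A call with a gripper value outside its range is refused whole. The fingers move at their own pace and stop on an object; "newtons" is the grip in N (left out, the last holds). Time passes only in rows, so rows that do not move let the fingers close. It gives the time, the measured TCP pose, the force, the opening and the grip force at its end, in the units of the state.
- ctrl.sense(): the state, without advancing time (a new reading comes with each control period).
- vision.read_camera(name): name is "side" or "top" or "wrist"; returns a dict with "frame" (400x640x3 uint8, blue, green, red), "fx", "fy", "cx", "cy" (pixels), "dist" ([k1, k2, p1, p2, k3] as OpenCV has them; the pictures are not rectified), "pose" (4x4, takes a point from camera to world coordinates); the wrist camera has in their place "T_tool_cam" (4x4, takes a point from camera to tool coordinates, whose origin is the TCP and whose axes are the flange's). Camera axes: x right, y up, looking along -z (the intrinsics and any distortion apply to the point x, -y, -z); pixel columns grow to the right and rows downward; lengths in m; the calibration is good to about 2 mm. A picture is of the moment at which its call begins: read the wrist's pose just before it. There is no depth.
- job.sign_off(): hands the job in; it is judged then, once.
The state is a dict: "time_s": time; "joint_positions": joint angles; "dq": joint speeds; "joint_efforts": joint torques, N m; "tcp_pos": TCP position; "tcp_rot": TCP orientation; "wrist_force": force on the tool from outside, world axes, zero at the start; "moment": the same for the moment, N m; "gripper_width": finger opening in m; "finger_force": force on a finger pad.
Only numpy, scipy, OpenCV 4.12 (cv2) and the standard library are available. Lean on these libraries where they do the work, as an engineer would, in place of code of your own. Each camera call takes 0.05 s, during which the arm holds its last target. There are 200 camera calls.

### The job

Unlock the grey lock-box on the bench: roll its three thumbwheels with a light fingertip until they show 7 - 2 - 5 on top (left to right as seen from the robot), then draw the bolt knob fully back, away from the wheels, so that the lid springs ajar. Press the wheels only lightly, never bearing down on them; leave them on the code, and leave the pliers, the roll of tape and the screw jar beside the box where they are.

Things in the scene. Friction and masses are not known exactly. Their poses are not given: they have to be found in the camera images.
- lock_box: Grey steel lock-box, fixed: 220 (x) x 240 (y) x 86 mm high. Origin: centre of its underside; x points from the lock side to the lid's hinge (away from the robot), z up. Its front 70 mm is the lock housing, deck at z = 75 mm, with three thumbwheels in a row and the bolt knob; behind it, from x = -38 mm, the lid, top at z = 86 mm, with a carrying handle up to z = 99 mm at x = 36 mm.
- wheel_left_top (a point): Fixed point on top of the left (+y) thumbwheel, where its digit is read; box frame (-76, 62, 90) mm. The wheel: black drum, radius 22 mm, 18 mm wide, axis along the box's y at z = 68 mm, standing 15 mm proud of the deck, 18 mm clear of the next wheel. It runs up to 0.6 mm out of true, so its top rises and falls as it turns. Rim hard, friction with fingertips about 1; 5 to 12 N of press rolls it.
- wheel_middle_top (a point): Fixed point on top of the middle thumbwheel, where its digit is read; box frame (-76, 26, 90) mm. The wheel: black drum, radius 22 mm, 18 mm wide, axis along the box's y at z = 68 mm, standing 15 mm proud of the deck, 18 mm clear of the next wheel. It runs up to 0.6 mm out of true, so its top rises and falls as it turns. Rim hard, friction with fingertips about 1; 5 to 12 N of press rolls it.
- wheel_right_top (a point): Fixed point on top of the right (-y) thumbwheel, where its digit is read; box frame (-76, -10, 90) mm. The wheel: black drum, radius 22 mm, 18 mm wide, axis along the box's y at z = 68 mm, standing 15 mm proud of the deck, 18 mm clear of the next wheel. It runs up to 0.6 mm out of true, so its top rises and falls as it turns. Rim hard, friction with fingertips about 1; 5 to 12 N of press rolls it.
- wheel_left (a joint): Angle (rad) of the left (+y) wheel, endless. White numerals 0 to 9, upright to the robot; digit d is on top at d x 0.6283 (plus whole turns of 6.2832). Angle and digit grow as the wheel's top rolls away from the robot (box +x). It clicks into each digit: passing a click takes about 2 N at the rim; let go within 0.15 rad of a digit it settles on it. May start between digits.
- wheel_middle (a joint): Angle (rad) of the middle wheel, endless. White numerals 0 to 9, upright to the robot; digit d is on top at d x 0.6283 (plus whole turns of 6.2832). Angle and digit grow as the wheel's top rolls away from the robot (box +x). It clicks into each digit: passing a click takes about 2 N at the rim; let go within 0.15 rad of a digit it settles on it. May start between digits.
- wheel_right (a joint): Angle (rad) of the right (-y) wheel, endless. White numerals 0 to 9, upright to the robot; digit d is on top at d x 0.6283 (plus whole turns of 6.2832). Angle and digit grow as the wheel's top rolls away from the robot (box +x). It clicks into each digit: passing a click takes about 2 N at the rim; let go within 0.15 rad of a digit it settles on it. May start between digits.
- bolt (a joint): Travel (m) of the lock's bolt: 0 shut, 0.024 fully drawn; moves along the box's -y axis (away from the wheels), 2 to 3 N of friction, stays where it is left. Inside, it is blocked by any wheel that does not show its code digit.
- knob_top (a point): Middle of the top of the bolt's knob, an upright ribbed dark steel block 14 x 14 mm, 29 mm tall above the deck (top at z = 104 mm); with the bolt shut it stands in the box frame at (-76, -62, 104) mm, 36 mm clear of the right wheel. It moves with the bolt.
- lid (a joint): Opening angle (rad) of the lid, hinged along the far edge of the box; 0 shut. The bolt's nose holds it down against a lifting spring; when the bolt is nearly fully drawn it springs up by itself to about 0.2 rad (front edge 30 mm up).
- lid_front (a point): Middle of the lid's front upper edge; shut it lies in the box frame at (-38, 0, 86) mm.
- pliers: Combination pliers with blue grips, 158 x 64 x 16 mm, lying on the bench on the robot's side of the box; origin: centre of the underside. Bystander.
- tape_roll: Roll of blue tape, 72 mm across, 20 mm high, lying on the bench on the robot's side of the box; origin: centre of the underside. Bystander.
- screw_jar: Clear jar of screws with a red lid, 66 mm across, 96 mm high, standing to the far left of the box; origin: centre of the underside. Bystander.

How it is judged:
On the way, in this order (a step that is already met when the one before it is completed fails the run):
1. all three wheels show the code 7 - 2 - 5 while the bolt is still shut ((value of joint wheel_left between -8.3281 and -8.0081 rad or value of joint wheel_left between -2.045 and -1.725 rad or value of joint wheel_left between 4.2382 and 4.5582 rad or value of joint wheel_left between 10.5214 and 10.8414 rad or value of joint wheel_left between 16.8046 and 17.1246 rad) and (value of joint wheel_middle between -11.4697 and -11.1497 rad or value of joint wheel_middle between -5.1865 and -4.8665 rad or value of joint wheel_middle between 1.0966 and 1.4166 rad or value of joint wheel_middle between 7.3798 and 7.6998 rad or value of joint wheel_middle between 13.663 and 13.983 rad) and (value of joint wheel_right between -9.5848 and -9.2648 rad or value of joint wheel_right between -3.3016 and -2.9816 rad or value of joint wheel_right between 2.9816 and 3.3016 rad or value of joint wheel_right between 9.2648 and 9.5848 rad or value of joint wheel_right between 15.548 and 15.868 rad) and value of joint bolt below 0.004 m), for 0.2 s.
2. the bolt is fully drawn and the lid has sprung ajar (value of joint bolt above 0.021 m and value of joint lid above 0.1 rad), for 0.2 s.
At the end, for the whole second after the job is handed in: The wheels rest within 0.16 rad (a quarter of a digit) of 7, 2 and 5 (any whole turn), the bolt is drawn at least 21 of its 24 mm, and the lid stands ajar by more than 0.1 rad (all of step 2 and (value of joint wheel_left between -8.3281 and -8.0081 rad or value of joint wheel_left between -2.045 and -1.725 rad or value of joint wheel_left between 4.2382 and 4.5582 rad or value of joint wheel_left between 10.5214 and 10.8414 rad or value of joint wheel_left between 16.8046 and 17.1246 rad) and (value of joint wheel_middle between -11.4697 and -11.1497 rad or value of joint wheel_middle between -5.1865 and -4.8665 rad or value of joint wheel_middle between 1.0966 and 1.4166 rad or value of joint wheel_middle between 7.3798 and 7.6998 rad or value of joint wheel_middle between 13.663 and 13.983 rad) and (value of joint wheel_right between -9.5848 and -9.2648 rad or value of joint wheel_right between -3.3016 and -2.9816 rad or value of joint wheel_right between 2.9816 and 3.3016 rad or value of joint wheel_right between 9.2648 and 9.5848 rad or value of joint wheel_right between 15.548 and 15.868 rad) and velocity of joint wheel_left between -0.05 and 0.05 rad/s and velocity of joint wheel_middle between -0.05 and 0.05 rad/s and velocity of joint wheel_right between -0.05 and 0.05 rad/s); the robot touches nothing.
It fails at once if a thumbwheel is pressed or pushed with more than 25 N (contact force between any of the fingers, the arm and wheel_left above 25 N or contact force between any of the fingers, the arm and wheel_middle above 25 N or contact force between any of the fingers, the arm and wheel_right above 25 N).
It fails at once if a bystander (pliers, tape roll, screw jar) is moved more than 15 mm (distance of any of pliers, tape_roll, screw_jar from where it was at the start of the episode above 0.015 m).
It also fails if it takes over 72 s, if anything falls off the work surface, if the arm or the gripper's body presses on something with over 40 N, if the wrist force passes 120 N, or if a joint passes its speed limit or range.

## Working session

There is one attempt and no reset: what is moved stays moved. The work goes in short steps, Python scripts to look and compute and a tool call to move; the robot and the scene stay as the last step left them, time stands still between calls to the robot, and variables do not carry over. Pictures are saved under pics/ and viewed, at most 10 in all, crops included, and the job is handed in when it is done.

Besides the shell and the picture viewer there is one more tool, called after "Call:" as name([rows], argument=value, ...), one row to a line, values as JSON. move_arm: Moves the arm, as the interface text tells. Its arguments: {"type":"object","properties":{"increments":{"type":"array","items":{"type":"object","properties":{"delta_pos":{"type":"array","items":{"type":"number"}},"rot":{"type":"array","items":{"type":"number"}},"hand":{"type":"number"}}}},"newtons":{"type":"number"}},"required":["increments"]}

```bash
mkdir -p pics; python3 - <<'E'
from rig import ctrl, vision, job
import cv2,numpy as np
print(ctrl.sense())
for n in("side","top"):
    r=vision.read_camera(n); cv2.imwrite(f"pics/{n}0.png",r["frame"]); print(n,r["fx"],r["fy"],r["cx"],r["cy"],r["dist"],np.round(r["pose"],4).tolist())
r=vision.read_camera("wrist");print(np.round(r["T_tool_cam"],4).tolist(),r["fx"],r["dist"])
E
```

```text
{'time_s': 0.0, 'joint_positions': array([-1.28062323e+00,  4.80845828e-01,  1.59689661e+00, -1.38932402e-05,
        1.06510210e+00, -4.66023465e-02]), 'dq': array([0.00058526, 0.00039793, 0.00193281, 0.00087838, 0.00114031,
       0.00064163]), 'joint_efforts': array([-1.84845107e-03, -9.50640464e+01, -4.30189276e+01, -1.52920593e-04,
        1.22679674e-02,  2.82957240e-05]), 'tcp_pos': array([ 0.21468042, -0.61306883,  0.23065484]), 'tcp_rot': array([ 9.85855497e-01,  1.67596382e-01, -8.20720608e-05, -6.20565462e-04]), 'wrist_force': array([-0.02039489, -0.41394829,  0.18644515]), 'moment': array([-0.04830491, -0.04917532,  0.01783666]), 'finger_force': 0.0, 'gripper_width': 0.08529463629719142}
side 418.08590503955423 418.08590503955423 315.7888809522189 200.2010948109864 [-0.08929831  0.          0.          0.          0.        ] [[0.9527, -0.1706, 0.2514, 0.8014], [0.3038, 0.5295, -0.792, -0.7581], [0.002, 0.831, 0.5563, 0.7027], [0.0, 0.0, 0.0, 1.0]]
top 398.6341578254567 398.6341578254567 316.9080788137259 190.66970200292207 [-0.05134877  0.          0.          0.          0.        ] [[-0.0006, 0.9931, -0.1171, 0.4416], [-1.0, -0.0003, 0.0027, 0.1207], [0.0027, 0.1171, 0.9931, 1.0167], [0.0, 0.0, 0.0, 1.0]]
[[-0.0008, 0.9656, 0.26, 0.0653], [1.0, 0.0009, -0.0001, 0.0003], [-0.0003, 0.26, -0.9656, -0.1409], [0.0, 0.0, 0.0, 1.0]] 305.61616545168425 [-0.02409909  0.          0.          0.          0.        ]
```

View pics/top0.png

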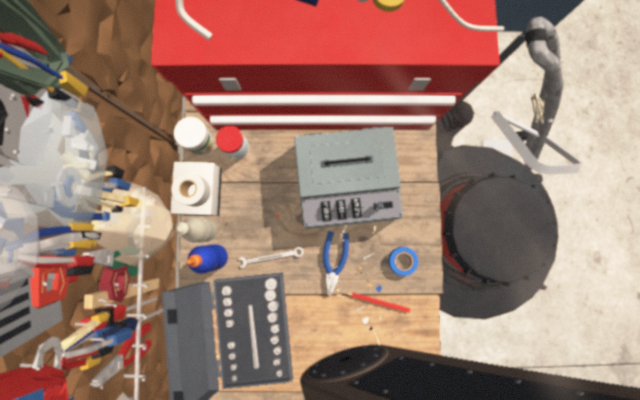

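View pics/side0.png

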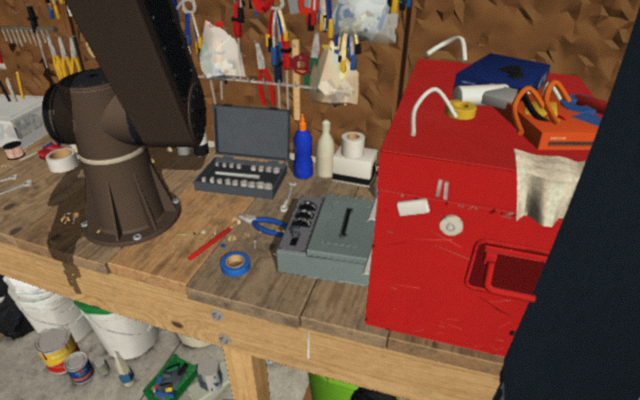

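The top view shows the box with its lid corners near (297,137), (395,127), (400,193) and (302,198). The wheels are near (325,209), (341,208) and (356,206), and the knob near (383,205). The pliers (336,260) and the tape (403,261) lie on the robot's side.

```bash
cat > h.py <<'E'
from rig import ctrl, vision, job
import cv2,numpy as np
from scipy.spatial.transform import Rotation as R
def T_tcp(s):
    T=np.eye(4);T[:3,:3]=R.from_quat(s["tcp_rot"]).as_matrix();T[:3,3]=s["tcp_pos"];return T
def grab(n):
    s=ctrl.sense(); r=vision.read_camera(n)
    r["P"]=np.array(r["pose"]) if "pose" in r else T_tcp(s)@np.array(r["T_tool_cam"])
    r["K"]=np.array([[r["fx"],0,r["cx"]],[0,r["fy"],r["cy"]],[0,0,1.]]); r["D"]=np.array(r["dist"],float); return r
def rays(r,px):
    u=cv2.undistortPoints(np.array(px,float).reshape(-1,1,2),r["K"],r["D"])[:,0]
    d=np.c_[u[:,0],-u[:,1],-np.ones(len(u))]@r["P"][:3,:3].T
    return r["P"][:3,3],d
def onz(r,px,z):
    o,d=rays(r,px); return o+d*((z-o[2])/d[:,2])[:,None]
def proj(r,X):
    c=(np.atleast_2d(X)-r["P"][:3,3])@r["P"][:3,:3]
    return cv2.projectPoints(c*[1,-1,-1],np.zeros(3),np.zeros(3),r["K"],r["D"])[0][:,0]
def tri(pairs):
    A=np.zeros((3,3));b=np.zeros(3)
    for r,p in pairs:
        o,d=rays(r,[p]);d=d[0]/np.linalg.norm(d);M=np.eye(3)-np.outer(d,d);A+=M;b+=M@o
    return np.linalg.solve(A,b)
def to_tool(X,s=None):
    s=s or ctrl.sense(); return R.from_quat(s["tcp_rot"]).inv().apply(np.array(X)-s["tcp_pos"])
E
python3 - <<'E'
from h import *
r=grab("top")
print(onz(r,[(297,137),(395,127),(400,190),(302,196)],.086).round(3))
print(onz(r,[(325,209),(341,208),(356,206)],.09).round(3), onz(r,[(383,205)],.104).round(3))
print(onz(r,[(336,260),(403,261)],.02).round(3))
s=ctrl.sense(); print(R.from_quat(s["tcp_rot"]).as_matrix().round(3))
f=r["frame"][110:250,270:430]; cv2.imwrite("pics/topc.png",cv2.resize(f,(800,700))[:600])
E
```

```text
[[ 0.681  0.166  0.086]
 [ 0.706 -0.07   0.086]
 [ 0.553 -0.078  0.086]
 [ 0.539  0.153  0.086]]
[[0.508 0.099 0.09 ]
 [0.51  0.062 0.09 ]
 [0.515 0.027 0.09 ]] [[ 0.516 -0.034  0.104]]
[[ 0.387  0.071  0.02 ]
 [ 0.384 -0.095  0.02 ]]
[[ 0.944  0.33  -0.   ]
 [ 0.33  -0.944  0.001]
 [ 0.    -0.001 -1.   ]]
```

Call:
move_arm([
  {"delta_pos": [0.6, -0.45, 0], "rot": [0, 0, 0], "hand": 0},
  {"delta_pos": [0.6, -0.45, 0], "rot": [0, 0, 0], "hand": 0},
  {"delta_pos": [0.6, -0.45, 0], "rot": [0, 0, 0], "hand": 0},
  {"delta_pos": [0.6, -0.45, 0], "rot": [0, 0, 0], "hand": 0},
  {"delta_pos": [0.6, -0.45, 0], "rot": [0, 0, 0], "hand": 0},
], newtons=30)

```text
time_s: 0.7
tcp_pos: [0.3198, -0.4564, 0.2312]
tcp_rot: [0.986, 0.167, 0.0, -0.0]
wrist_force: [0.8, -0.2, -0.2]
gripper_width: 0.0123
finger_force: 0.0
```

Call:
move_arm([
  {"delta_pos": [0.6, -0.45, 0], "rot": [0, 0, 0], "hand": 0},
  {"delta_pos": [0.6, -0.45, 0], "rot": [0, 0, 0], "hand": 0},
  {"delta_pos": [0.6, -0.45, 0], "rot": [0, 0, 0], "hand": 0},
  {"delta_pos": [0.6, -0.45, 0], "rot": [0, 0, 0], "hand": 0},
  {"delta_pos": [0.6, -0.45, 0], "rot": [0, 0, 0], "hand": 0},
])

```text
time_s: 1.2
tcp_pos: [0.4242, -0.3006, 0.2313]
tcp_rot: [0.986, 0.168, 0.0, 0.0]
wrist_force: [-0.1, -0.3, 1.1]
gripper_width: 0.0003
finger_force: 0.0
```

Call:
move_arm([
  {"delta_pos": [0.3, -0.6, 0], "rot": [0, 0, 0], "hand": 0},
  {"delta_pos": [0.3, -0.6, 0], "rot": [0, 0, 0], "hand": 0},
  {"delta_pos": [0.3, -0.6, 0], "rot": [0, 0, 0], "hand": 0},
  {"delta_pos": [0.3, -0.6, 0], "rot": [0, 0, 0], "hand": 0},
  {"delta_pos": [0.3, -0.6, 0], "rot": [0, 0, 0], "hand": 0},
])

```text
time_s: 1.7
tcp_pos: [0.4448, -0.1343, 0.2314]
tcp_rot: [0.986, 0.168, 0.0, 0.0]
wrist_force: [1.0, -0.9, -0.1]
gripper_width: -0.0001
finger_force: 0.0
```

Call:
move_arm([
  {"delta_pos": [0.3, -0.6, 0], "rot": [0, 0, 0], "hand": 0},
  {"delta_pos": [0.3, -0.6, 0], "rot": [0, 0, 0], "hand": 0},
  {"delta_pos": [0.3, -0.6, 0], "rot": [0, 0, 0], "hand": 0},
  {"delta_pos": [0.3, -0.6, 0], "rot": [0, 0, 0.85], "hand": 0},
  {"delta_pos": [0.3, -0.6, 0], "rot": [0, 0, 0.85], "hand": 0},
])

```text
time_s: 2.2
tcp_pos: [0.4696, 0.0315, 0.2314]
tcp_rot: [0.999, 0.047, -0.0, 0.0]
wrist_force: [-0.4, -0.5, -1.1]
gripper_width: 0.0001
finger_force: 0.0
```

```bash
python3 - <<'E'
from h import *
s=ctrl.sense();print(s["time_s"],s["tcp_pos"],R.from_quat(s["tcp_rot"]).as_matrix().round(3).tolist(),s["gripper_width"],s["wrist_force"])
r=grab("wrist"); cv2.imwrite("pics/w1.png",r["frame"]); np.save("w1P.npy",r["P"])
E
```

```text
2.2 [0.46956244 0.03145272 0.23135799] [[0.995, 0.095, -0.0], [0.095, -0.995, -0.0], [-0.0, -0.0, -1.0]] 0.00010804883119891069 [-0.4240643  -0.54321648 -1.07025623]
```

View pics/w1.png

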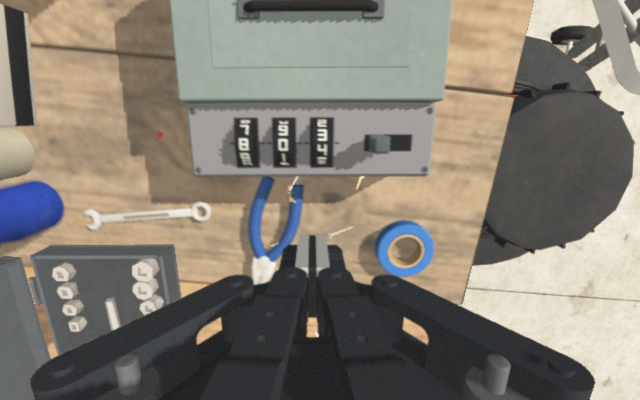

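The wrist view shows the wheels at (246,143), (284,143) and (321,143), with the knob near (377,144). The digits are roughly 7/8, 0 and 3/4. I'll zoom in.

```bash
python3 - <<'E'
from h import *
r=grab("wrist"); f=r["frame"]
cv2.imwrite("pics/w1c.png",cv2.resize(f[95:185,220:420],(800,360),interpolation=cv2.INTER_CUBIC))
print(onz(r,[(246,143),(284,143),(321,143)],.09).round(4).tolist(),onz(r,[(377,144)],.104).round(4), r["P"][:3,3])
print("lidfront",onz(r,[(181,103),(443,100)],.086).round(4),"deck corners",onz(r,[(193,175),(432,173)],.075).round(4))
E
```

```text
[[0.5094, 0.0982, 0.09], [0.5122, 0.0635, 0.09], [0.5149, 0.0299, 0.09]] [[ 0.5191 -0.0182  0.104 ]] [0.53605    0.03960898 0.37252203]
lidfront [[ 0.54    0.1586  0.086 ]
 [ 0.5618 -0.076   0.086 ]] deck corners [[ 0.4725  0.1529  0.075 ]
 [ 0.4938 -0.0825  0.075 ]]
```

View pics/w1c.png

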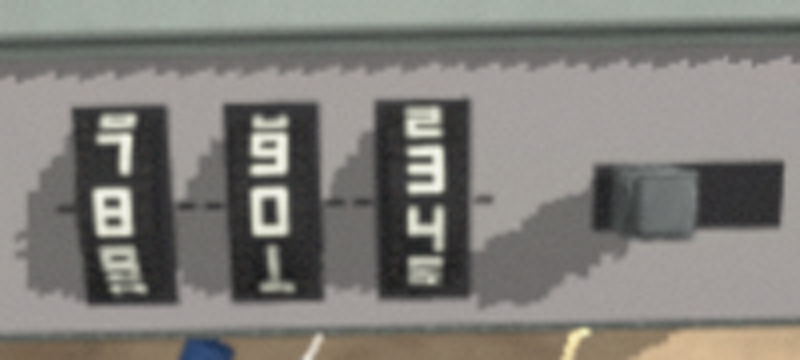

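The zoomed crop shows the left wheel with 8 near the mark, the middle with 0, and the right between 3 and 4. The knob top is at full-image pixel (387,146).

```bash
python3 - <<'E'
from h import *
from scipy.optimize import brentq
r=grab("wrist"); f=lambda u,v:(u/4+220-.375,v/4+95-.375)
pts=onz(r,[f(65,209),f(200,206),f(350,203),f(485,200)],.075); print(pts.round(4))
yaw=np.radians(5.2); ex=np.array([np.cos(yaw),np.sin(yaw),0]);ey=np.array([-ex[1],ex[0],0])
c=pts.mean(0); lx=c@ex; print("axis x along ex",lx,pts@ex)
tops=onz(r,[f(122,203),f(272,203),f(423,200)],.09); print("cols",(tops@ey).round(4))
sil=onz(r,[f(122,105),f(122,302),f(272,102),f(272,300),f(423,100),f(423,297)],.075)@ex; print("sil",sil.round(4),sil.reshape(3,2).mean(1))
for n,col,ly,ds in(("L",118,tops[0]@ey,{7:153,8:212}),("M",270,tops[1]@ey,{9:157,0:212,1:270}),("R",425,tops[2]@ey,{3:170,4:228})):
    for d,v in ds.items():
        def g(a):
            X=ex*(lx+.022*np.sin(a))+ey*ly;X[2]=.068+.022*np.cos(a); return proj(r,X)[0][1]-f(col,v)[1]
        a=brentq(g,-1.1,1.1); print(n,d,"offset toward +x rad",round(a,3),"wheel angle digits",round(d+a/.6283,2))
print("knob",onz(r,[f(668,205)],.104).round(4),(onz(r,[f(668,205)],.104)@ex),(onz(r,[f(668,205)],.104)@ey))
E
```

```text
[[0.5019 0.1093 0.075 ]
 [0.5057 0.0769 0.075 ]
 [0.5098 0.041  0.075 ]
 [0.5136 0.0088 0.075 ]]
axis x along ex 0.511038465797801 [0.50977687 0.51059298 0.5114535  0.51233051]
cols [ 0.0465  0.0122 -0.0222]
sil [0.5342 0.4872 0.5349 0.4878 0.5356 0.4887] [0.51066582 0.511384   0.51214895]
L 7 offset toward +x rad 0.605 wheel angle digits 7.96
L 8 offset toward +x rad -0.024 wheel angle digits 7.96
M 9 offset toward +x rad 0.564 wheel angle digits 9.9
M 0 offset toward +x rad -0.019 wheel angle digits -0.03
M 1 offset toward +x rad -0.719 wheel angle digits -0.14
R 3 offset toward +x rad 0.425 wheel angle digits 3.68
R 4 offset toward +x rad -0.18 wheel angle digits 3.71
knob [[ 0.5186 -0.028   0.104 ]] [0.51389629] [-0.07493406]
```

Call:
move_arm([
  {"delta_pos": [0, 0, 0.6], "rot": [0, 0, 0], "hand": 0},
  {"delta_pos": [0, 0, 0.6], "rot": [0, 0, 0], "hand": 0},
  {"delta_pos": [0, 0, 0.6], "rot": [0, 0, 0], "hand": 0},
  {"delta_pos": [0, 0, 0], "rot": [0, 0, 0], "hand": 0},
])

```text
time_s: 2.75
tcp_pos: [0.4675, 0.0292, 0.1386]
tcp_rot: [0.999, 0.05, -0.003, -0.0]
wrist_force: [0.2, -0.8, 1.5]
gripper_width: -0.0001
finger_force: 0.0
```

```bash
cat > wh.py <<'E'
from h import *
def wheels(r,verbose=True,thr=70):
    g=r["frame"].max(2); m=(g<thr).astype(np.uint8); m[230:]=0; m[:60]=0
    m=cv2.morphologyEx(m,cv2.MORPH_CLOSE,np.ones((15,9),np.uint8))
    cs=cv2.findContours(m,cv2.RETR_EXTERNAL,cv2.CHAIN_APPROX_NONE)[0]
    return sorted([cv2.boundingRect(c)+(cv2.contourArea(c),) for c in cs if cv2.contourArea(c)>300])
E
python3 - <<'E'
from wh import *
s=ctrl.sense();print(s["time_s"],s["tcp_pos"],s["wrist_force"])
r=grab("wrist"); cv2.imwrite("pics/w2.png",r["frame"]); print(wheels(r),r["P"][:3,3])
import pickle; pickle.dump(r,open("w2.pkl","wb"))
E
```

```text
2.75 [0.46750112 0.02917186 0.13863912] [ 0.23277681 -0.84437626  1.45576346]
[(192, 114, 156, 71, 6942.5), (386, 139, 20, 27, 331.0), (419, 139, 35, 23, 546.0), (566, 75, 54, 19, 319.5)] [0.53337193 0.03533267 0.27920517]
```

View pics/w2.png

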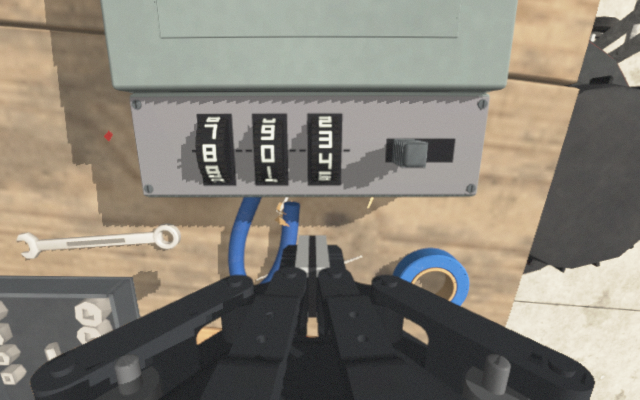

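The lower view shows the wheels centred at (215,149), (270,149) and (324,149), the deck marks at row 151, the knob top near (414,153), and deck screws at (139,102), (149,188), (471,189) and (482,104).

```bash
python3 - <<'E'
from h import *
import pickle
r=pickle.load(open("w2.pkl","rb")); r1=dict(r);r1["P"]=np.load("w1P.npy")
f=lambda u,v:(u/4+220-.375,v/4+95-.375)
print("tri R wheel",tri([(r,(324,149)),(r1,f(423,200))]),"L",tri([(r,(215,149)),(r1,f(122,203))]),"knob",tri([(r,(414,153)),(r1,f(668,205))]))
print("deck marks tri",tri([(r,(185,152)),(r1,f(65,209))]),tri([(r,(346,151)),(r1,f(485,200))]))
d=onz(r,[(185,152),(346,151)],.075);print(d.round(4))
print("tops",onz(r,[(215,149),(270,149),(324,149)],.09).round(4).tolist(),"knob",onz(r,[(414,153)],.104).round(4))
sc=onz(r,[(139,102),(149,188),(471,189),(482,104)],.075);print("screws",sc.round(4).tolist())
v=sc[0]-sc[3];print("yaw",np.degrees(np.arctan2(-v[0],v[1])),np.degrees(np.arctan2(*(sc[1]-sc[2])[:2]*[-1,1])),sc.mean(0))
E
```

```text
tri R wheel [ 0.50473926  0.01946247 -0.00750542] L [0.50758619 0.0899163  0.09828409] knob [ 0.51419921 -0.04326725  0.04997066]
deck marks tri [0.50877598 0.09507367 0.12959831] [ 0.5048771  -0.00144477 -0.0175507 ]
[[0.5021 0.1174 0.075 ]
 [0.5133 0.0106 0.075 ]]
tops [[0.508, 0.0928, 0.09], [0.5113, 0.0591, 0.09], [0.5146, 0.026, 0.09]] knob [[ 0.519  -0.0248  0.104 ]]
screws [[0.5314, 0.1469, 0.075], [0.4748, 0.1426, 0.075], [0.4962, -0.0788, 0.075], [0.5521, -0.0728, 0.075]]
yaw 5.382257404416305 5.525172699634834 [0.5136348  0.03447377 0.075     ]
```

Call:
move_arm([
  {"delta_pos": [0.35, -0.42, 0], "rot": [0, 0, 0], "hand": 0},
  {"delta_pos": [0.35, -0.42, 0], "rot": [0, 0, 0], "hand": 0},
  {"delta_pos": [0.35, -0.41, 0], "rot": [0, 0, 0], "hand": 0},
  {"delta_pos": [0, 0, 0.4], "rot": [0, 0, 0], "hand": 0},
  {"delta_pos": [0, 0, 0.3], "rot": [0, 0, 0], "hand": 0},
])

```text
time_s: 3.3
tcp_pos: [0.5175, 0.0978, 0.1077]
tcp_rot: [0.999, 0.051, 0.001, -0.0]
wrist_force: [0.7, -0.4, -0.1]
gripper_width: -0.0001
finger_force: 0.0
```

Call:
move_arm([
  {"delta_pos": [0, 0, 0], "rot": [0, 0, 0], "hand": 0},
  {"delta_pos": [0, 0, 0.06], "rot": [0, 0, 0], "hand": 0},
  {"delta_pos": [0, 0, 0], "rot": [0, 0, 0], "hand": 0},
])

```text
time_s: 3.6
tcp_pos: [0.5166, 0.0972, 0.1044]
tcp_rot: [0.999, 0.05, 0.001, -0.0]
wrist_force: [0.6, 0.0, 0.3]
gripper_width: -0.0001
finger_force: 0.0
```

```bash
python3 - <<'E'
from h import *
s=ctrl.sense();print(s)
E
```

```text
{'time_s': 3.6, 'joint_positions': array([ 1.28250066e-01,  4.81076097e-01,  1.99768526e+00, -2.50012688e-05,
        6.61503819e-01,  1.59976756e+00]), 'dq': array([-6.86965354e-05, -7.91969638e-04,  2.38359717e-03,  2.25251928e-03,
        1.37193025e-03,  6.58102765e-04]), 'joint_efforts': array([ 5.95454592e-02, -8.00462222e+01, -2.85752213e+01,  2.37245758e-04,
       -1.44423810e-01, -2.39226484e-02]), 'tcp_pos': array([0.51659728, 0.09716444, 0.10438758]), 'tcp_rot': array([ 9.98767508e-01,  4.96288677e-02,  6.62293822e-04, -4.44613125e-05]), 'wrist_force': array([0.59250336, 0.02184077, 0.29220749]), 'moment': array([-0.00498361,  0.03607074,  0.02885241]), 'finger_force': 0.0, 'gripper_width': -0.00014980990982373053}
```

Call:
move_arm([
  {"delta_pos": [-0.06, 0, 0.08], "rot": [0, 0, 0], "hand": 0},
  {"delta_pos": [0, 0, 0.08], "rot": [0, 0, 0], "hand": 0},
  {"delta_pos": [0, 0, 0.02], "rot": [0, 0, 0], "hand": 0},
  {"delta_pos": [0, 0, 0], "rot": [0, 0, 0], "hand": 0},
])

```text
time_s: 4.0
tcp_pos: [0.5129, 0.0971, 0.0941]
tcp_rot: [0.999, 0.05, -0.0, 0.0]
wrist_force: [0.3, -0.2, 1.3]
gripper_width: 0.0003
finger_force: 0.0
```

Call:
move_arm([
  {"delta_pos": [0, 0, 0.02], "rot": [0, 0, 0], "hand": 0},
  {"delta_pos": [0, 0, 0.02], "rot": [0, 0, 0], "hand": 0},
  {"delta_pos": [0, 0, 0], "rot": [0, 0, 0], "hand": 0},
])

```text
time_s: 4.3
tcp_pos: [0.513, 0.0971, 0.0922]
tcp_rot: [0.999, 0.05, -0.0, -0.0]
wrist_force: [-0.1, -0.1, -0.2]
gripper_width: -0.0003
finger_force: 0.0
```

Call:
move_arm([
  {"delta_pos": [0, 0, 0.02], "rot": [0, 0, 0], "hand": 0},
  {"delta_pos": [0, 0, 0], "rot": [0, 0, 0], "hand": 0},
])

```text
time_s: 4.5
tcp_pos: [0.513, 0.0971, 0.0912]
tcp_rot: [0.999, 0.05, -0.0, 0.0]
wrist_force: [-0.9, 0.1, -0.0]
gripper_width: 0.0
finger_force: 0.0
```

Call:
move_arm([
  {"delta_pos": [0, 0, 0.01], "rot": [0, 0, 0], "hand": 0},
  {"delta_pos": [0, 0, 0], "rot": [0, 0, 0], "hand": 0},
])

```text
time_s: 4.7
tcp_pos: [0.513, 0.0971, 0.0908]
tcp_rot: [0.999, 0.05, -0.0, 0.0]
wrist_force: [0.1, -0.2, 1.0]
gripper_width: 0.0001
finger_force: 0.0
```

Call:
move_arm([
  {"delta_pos": [0, 0, 0.01], "rot": [0, 0, 0], "hand": 0},
  {"delta_pos": [0, 0, 0], "rot": [0, 0, 0], "hand": 0},
])

```text
time_s: 4.9
tcp_pos: [0.5132, 0.0971, 0.0905]
tcp_rot: [0.999, 0.05, 0.0, -0.0]
wrist_force: [-0.3, -0.1, 4.5]
gripper_width: 0.0
finger_force: 1.9
```

Call:
move_arm([
  {"delta_pos": [0, 0, 0.005], "rot": [0, 0, 0], "hand": 0},
  {"delta_pos": [-0.02, 0, 0], "rot": [0, 0, 0], "hand": 0},
  {"delta_pos": [-0.04, 0, 0], "rot": [0, 0, 0], "hand": 0},
])

```text
time_s: 5.2
tcp_pos: [0.5111, 0.0969, 0.0905]
tcp_rot: [0.999, 0.05, 0.001, -0.0]
wrist_force: [2.4, 0.6, 5.4]
gripper_width: 0.0003
finger_force: 2.8
```

Call:
move_arm([
  {"delta_pos": [-0.04, 0, 0.003], "rot": [0, 0, 0], "hand": 0},
  {"delta_pos": [-0.04, 0, 0], "rot": [0, 0, 0], "hand": 0},
  {"delta_pos": [-0.04, 0, 0], "rot": [0, 0, 0], "hand": 0},
])

```text
time_s: 5.5
tcp_pos: [0.5049, 0.0963, 0.0905]
tcp_rot: [0.999, 0.05, 0.001, -0.0]
wrist_force: [0.0, 0.1, 9.8]
gripper_width: 0.0002
finger_force: 4.7
```

Call:
move_arm([
  {"delta_pos": [-0.04, 0, -0.003], "rot": [0, 0, 0], "hand": 0},
  {"delta_pos": [-0.04, 0, 0], "rot": [0, 0, 0], "hand": 0},
  {"delta_pos": [-0.02, 0, 0], "rot": [0, 0, 0], "hand": 0},
])

```text
time_s: 5.8
tcp_pos: [0.4993, 0.0957, 0.0904]
tcp_rot: [0.999, 0.05, 0.0, -0.0]
wrist_force: [-1.1, -0.0, 8.4]
gripper_width: -0.0004
finger_force: 4.2
```

Call:
move_arm([
  {"delta_pos": [0, 0, -0.16], "rot": [0, 0, 0], "hand": 0},
  {"delta_pos": [0, 0.35, 0], "rot": [0, 0, 0], "hand": 0},
  {"delta_pos": [0, 0.35, 0], "rot": [0, 0, 0], "hand": 0},
  {"delta_pos": [0, 0, 0], "rot": [0, 0, 0], "hand": 0},
])

```text
time_s: 6.2
tcp_pos: [0.5029, 0.0597, 0.0985]
tcp_rot: [0.999, 0.049, 0.0, 0.0]
wrist_force: [0.7, 0.4, -0.1]
gripper_width: -0.0001
finger_force: 0.0
```

```bash
python3 - <<'E'
from h import *
r=grab("wrist"); cv2.imwrite("pics/w3.png",r["frame"])
E
```

```text
(no output)
```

View pics/w3.png

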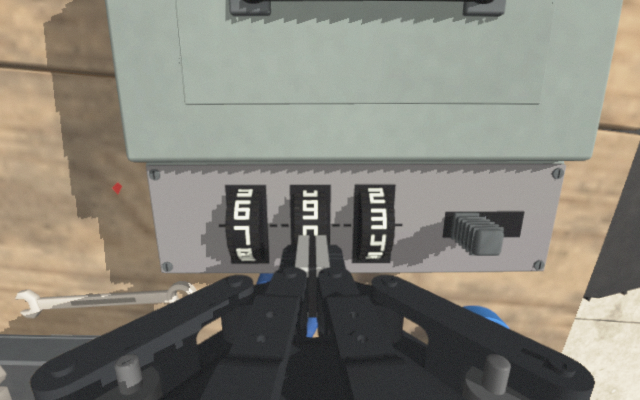

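The left wheel now shows 7 at its mark (243,232), and the tip stands over the middle wheel (310,225).

Call:
move_arm([
  {"delta_pos": [0, 0, 0.1], "rot": [0, 0, 0], "hand": 0},
  {"delta_pos": [0, 0, 0.03], "rot": [0, 0, 0], "hand": 0},
  {"delta_pos": [0, 0, 0.01], "rot": [0, 0, 0], "hand": 0},
  {"delta_pos": [0, 0, 0.0], "rot": [0, 0, 0], "hand": 0},
])

```text
time_s: 6.65
tcp_pos: [0.5024, 0.0613, 0.0908]
tcp_rot: [0.999, 0.05, -0.0, -0.0]
wrist_force: [0.1, -0.2, -0.6]
gripper_width: 0.0001
finger_force: 0.0
```

Call:
move_arm([
  {"delta_pos": [0, 0, 0.01], "rot": [0, 0, 0], "hand": 0},
  {"delta_pos": [0, 0, 0.0], "rot": [0, 0, 0], "hand": 0},
])

```text
time_s: 6.85
tcp_pos: [0.5026, 0.061, 0.0906]
tcp_rot: [0.999, 0.05, 0.0, 0.0]
wrist_force: [0.0, 0.1, -0.2]
gripper_width: 0.0001
finger_force: 0.0
```

Call:
move_arm([
  {"delta_pos": [0, 0, 0.01], "rot": [0, 0, 0], "hand": 0},
  {"delta_pos": [0, 0, 0.0], "rot": [0, 0, 0], "hand": 0},
])

```text
time_s: 7.05
tcp_pos: [0.5026, 0.0609, 0.0901]
tcp_rot: [0.999, 0.05, 0.0, 0.0]
wrist_force: [-0.4, 0.0, -0.4]
gripper_width: -0.0003
finger_force: 0.0
```

Call:
move_arm([
  {"delta_pos": [0, 0, 0.006], "rot": [0, 0, 0], "hand": 0},
  {"delta_pos": [0, 0, 0.0], "rot": [0, 0, 0], "hand": 0},
])

```text
time_s: 7.25
tcp_pos: [0.5025, 0.0609, 0.0897]
tcp_rot: [0.999, 0.05, -0.0, 0.0]
wrist_force: [-0.2, 0.0, 0.4]
gripper_width: -0.0
finger_force: 0.0
```

Call:
move_arm([
  {"delta_pos": [0, 0, 0.006], "rot": [0, 0, 0], "hand": 0},
  {"delta_pos": [0, 0, 0.0], "rot": [0, 0, 0], "hand": 0},
])

```text
time_s: 7.45
tcp_pos: [0.5026, 0.0609, 0.0895]
tcp_rot: [0.999, 0.05, 0.0, -0.0]
wrist_force: [0.7, -0.4, 2.2]
gripper_width: 0.0001
finger_force: 0.9
```

Call:
move_arm([
  {"delta_pos": [0, 0, 0.004], "rot": [0, 0, 0], "hand": 0},
  {"delta_pos": [0, 0, 0.0], "rot": [0, 0, 0], "hand": 0},
])

```text
time_s: 7.65
tcp_pos: [0.5027, 0.0609, 0.0894]
tcp_rot: [0.999, 0.05, 0.0, 0.0]
wrist_force: [-1.0, -0.3, 5.6]
gripper_width: 0.0001
finger_force: 2.6
```

Call:
move_arm([
  {"delta_pos": [0.02, 0, 0.003], "rot": [0, 0, 0], "hand": 0},
  {"delta_pos": [0.04, 0, 0], "rot": [0, 0, 0], "hand": 0},
  {"delta_pos": [0.04, 0, 0], "rot": [0, 0, 0], "hand": 0},
])

```text
time_s: 7.95
tcp_pos: [0.5077, 0.0614, 0.0894]
tcp_rot: [0.999, 0.05, 0.0, 0.0]
wrist_force: [-1.2, -0.7, 9.8]
gripper_width: 0.0004
finger_force: 4.7
```

Call:
move_arm([
  {"delta_pos": [0.04, 0, -0.002], "rot": [0, 0, 0], "hand": 0},
  {"delta_pos": [0.04, 0, 0], "rot": [0, 0, 0], "hand": 0},
  {"delta_pos": [0.04, 0, 0], "rot": [0, 0, 0], "hand": 0},
])

```text
time_s: 8.25
tcp_pos: [0.5141, 0.062, 0.0896]
tcp_rot: [0.999, 0.05, 0.001, -0.0]
wrist_force: [0.6, 0.5, 9.3]
gripper_width: -0.0
finger_force: 4.4
```

Call:
move_arm([
  {"delta_pos": [0.04, 0, 0], "rot": [0, 0, 0], "hand": 0},
  {"delta_pos": [0.01, 0, 0], "rot": [0, 0, 0], "hand": 0},
  {"delta_pos": [0, 0, -0.08], "rot": [0, 0, 0], "hand": 0},
  {"delta_pos": [-0.27, 0, 0], "rot": [0, 0, 0], "hand": 0},
  {"delta_pos": [0, 0, 0], "rot": [0, 0, 0], "hand": 0},
])

```text
time_s: 8.75
tcp_pos: [0.501, 0.0608, 0.0932]
tcp_rot: [0.999, 0.05, -0.001, 0.0]
wrist_force: [0.6, -0.3, -0.8]
gripper_width: -0.0001
finger_force: 0.0
```

Call:
move_arm([
  {"delta_pos": [0, 0, 0.04], "rot": [0, 0, 0], "hand": 0},
  {"delta_pos": [0, 0, 0.02], "rot": [0, 0, 0], "hand": 0},
  {"delta_pos": [0, 0, 0.008], "rot": [0, 0, 0], "hand": 0},
  {"delta_pos": [0, 0, 0], "rot": [0, 0, 0], "hand": 0},
])

```text
time_s: 9.15
tcp_pos: [0.503, 0.0609, 0.0898]
tcp_rot: [0.999, 0.05, 0.0, -0.0]
wrist_force: [0.0, -0.4, 2.4]
gripper_width: -0.0002
finger_force: 1.0
```

Call:
move_arm([
  {"delta_pos": [0, 0, 0.006], "rot": [0, 0, 0], "hand": 0},
  {"delta_pos": [0.02, 0, 0], "rot": [0, 0, 0], "hand": 0},
  {"delta_pos": [0.04, 0, 0], "rot": [0, 0, 0], "hand": 0},
])

```text
time_s: 9.45
tcp_pos: [0.5054, 0.0612, 0.0897]
tcp_rot: [0.999, 0.05, -0.0, 0.0]
wrist_force: [-1.3, -0.8, 9.2]
gripper_width: 0.0002
finger_force: 4.9
```

Call:
move_arm([
  {"delta_pos": [0.04, 0, 0], "rot": [0, 0, 0], "hand": 0},
  {"delta_pos": [0.04, 0, 0], "rot": [0, 0, 0], "hand": 0},
  {"delta_pos": [0.04, 0, 0], "rot": [0, 0, 0], "hand": 0},
])

```text
time_s: 9.75
tcp_pos: [0.512, 0.0618, 0.0899]
tcp_rot: [0.999, 0.05, 0.0, -0.0]
wrist_force: [-0.6, 0.1, 10.6]
gripper_width: -0.0
finger_force: 5.1
```

Call:
move_arm([
  {"delta_pos": [0.04, 0, -0.002], "rot": [0, 0, 0], "hand": 0},
  {"delta_pos": [0.04, 0, 0], "rot": [0, 0, 0], "hand": 0},
  {"delta_pos": [0, 0, -0.16], "rot": [0, 0, 0], "hand": 0},
  {"delta_pos": [-0.16, 0.36, 0], "rot": [0, 0, 0], "hand": 0},
  {"delta_pos": [-0.16, 0.36, 0], "rot": [0, 0, 0], "hand": 0},
])

```text
time_s: 10.25
tcp_pos: [0.5031, 0.0247, 0.098]
tcp_rot: [0.999, 0.05, 0.0, 0.0]
wrist_force: [-0.3, 0.1, 0.5]
gripper_width: 0.0
finger_force: 0.0
```

Call:
move_arm([
  {"delta_pos": [0, 0, 0], "rot": [0, 0, 0], "hand": 0},
  {"delta_pos": [0, 0, 0], "rot": [0, 0, 0], "hand": 0},
])

```text
time_s: 10.45
tcp_pos: [0.5032, 0.0246, 0.0979]
tcp_rot: [0.999, 0.049, 0.0, -0.0]
wrist_force: [-0.2, -0.4, -0.3]
gripper_width: 0.0002
finger_force: 0.0
```

```bash
python3 - <<'E'
from h import *
r=grab("wrist"); cv2.imwrite("pics/w4.png",cv2.resize(r["frame"][150:300,120:420],(800,400),interpolation=cv2.INTER_CUBIC))
E
```

```text
(no output)
```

View pics/w4.png

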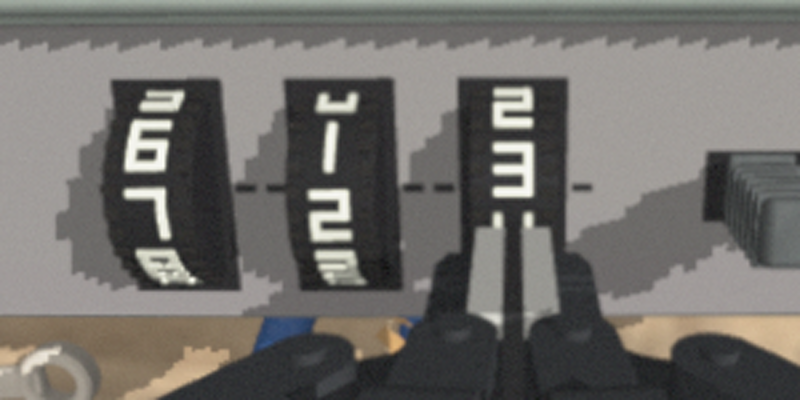

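The left wheel shows 7 and the middle shows 2. The right wheel is at about 3.65, with the 3 at crop (513,170) against a mark at row 187, so it needs about +18.5 mm of roll.

Call:
move_arm([
  {"delta_pos": [0.03, 0, 0.1], "rot": [0, 0, 0], "hand": 0},
  {"delta_pos": [0, 0, 0.03], "rot": [0, 0, 0], "hand": 0},
  {"delta_pos": [0, 0, 0.008], "rot": [0, 0, 0], "hand": 0},
  {"delta_pos": [0, 0, 0], "rot": [0, 0, 0], "hand": 0},
])

```text
time_s: 10.9
tcp_pos: [0.5045, 0.0252, 0.0905]
tcp_rot: [0.999, 0.05, -0.0, -0.0]
wrist_force: [0.3, -0.4, 0.7]
gripper_width: -0.0
finger_force: 0.0
```

Call:
move_arm([
  {"delta_pos": [0, 0, 0.006], "rot": [0, 0, 0], "hand": 0},
  {"delta_pos": [0, 0, 0], "rot": [0, 0, 0], "hand": 0},
])

```text
time_s: 11.1
tcp_pos: [0.5046, 0.025, 0.0904]
tcp_rot: [0.999, 0.05, 0.0, -0.0]
wrist_force: [-0.0, 0.4, -0.3]
gripper_width: 0.0001
finger_force: 0.0
```

Call:
move_arm([
  {"delta_pos": [0, 0, 0.006], "rot": [0, 0, 0], "hand": 0},
  {"delta_pos": [0, 0, 0], "rot": [0, 0, 0], "hand": 0},
])

```text
time_s: 11.3
tcp_pos: [0.5046, 0.0249, 0.0901]
tcp_rot: [0.999, 0.05, 0.0, 0.0]
wrist_force: [-0.8, -0.3, 0.5]
gripper_width: -0.0001
finger_force: 0.0
```

Call:
move_arm([
  {"delta_pos": [0, 0, 0.006], "rot": [0, 0, 0], "hand": 0},
  {"delta_pos": [0, 0, 0], "rot": [0, 0, 0], "hand": 0},
])

```text
time_s: 11.5
tcp_pos: [0.5048, 0.0249, 0.0899]
tcp_rot: [0.999, 0.05, 0.0, -0.0]
wrist_force: [-0.2, -0.1, 3.5]
gripper_width: 0.0
finger_force: 1.6
```

Call:
move_arm([
  {"delta_pos": [0, 0, 0.005], "rot": [0, 0, 0], "hand": 0},
  {"delta_pos": [0.02, 0, 0], "rot": [0, 0, 0], "hand": 0},
  {"delta_pos": [0.04, 0, 0], "rot": [0, 0, 0], "hand": 0},
])

```text
time_s: 11.8
tcp_pos: [0.508, 0.0252, 0.0899]
tcp_rot: [0.999, 0.05, 0.0, -0.0]
wrist_force: [1.5, 0.3, 4.9]
gripper_width: 0.0
finger_force: 2.5
```

Call:
move_arm([
  {"delta_pos": [0.04, 0, 0.004], "rot": [0, 0, 0], "hand": 0},
  {"delta_pos": [0.04, 0, 0], "rot": [0, 0, 0], "hand": 0},
  {"delta_pos": [0.04, 0, 0], "rot": [0, 0, 0], "hand": 0},
])

```text
time_s: 12.1
tcp_pos: [0.5137, 0.0258, 0.0897]
tcp_rot: [0.999, 0.05, 0.0, 0.0]
wrist_force: [-2.0, -0.2, 7.9]
gripper_width: -0.0001
finger_force: 4.0
```

Call:
move_arm([
  {"delta_pos": [0.04, 0, 0], "rot": [0, 0, 0], "hand": 0},
  {"delta_pos": [0.04, 0, 0], "rot": [0, 0, 0], "hand": 0},
  {"delta_pos": [0.04, 0, 0], "rot": [0, 0, 0], "hand": 0},
])

```text
time_s: 12.4
tcp_pos: [0.5198, 0.0264, 0.0896]
tcp_rot: [0.999, 0.05, 0.0, -0.0]
wrist_force: [-0.1, 0.9, 5.4]
gripper_width: 0.0001
finger_force: 2.3
```

Call:
move_arm([
  {"delta_pos": [0.04, 0, 0], "rot": [0, 0, 0], "hand": 0},
  {"delta_pos": [0.02, 0, 0], "rot": [0, 0, 0], "hand": 0},
  {"delta_pos": [0, 0, -0.4], "rot": [0, 0, 0], "hand": 0},
  {"delta_pos": [-0.6, 0.5, -0.4], "rot": [0, 0, 0], "hand": 0.47},
  {"delta_pos": [-0.6, 0.5, 0], "rot": [0, 0, 0], "hand": 0.47},
])

```text
time_s: 12.9
tcp_pos: [0.4684, -0.0293, 0.1309]
tcp_rot: [0.999, 0.051, 0.001, 0.0]
wrist_force: [0.6, -0.5, -0.3]
gripper_width: 0.0282
finger_force: 0.0
```

Call:
move_arm([
  {"delta_pos": [0, 0, 0], "rot": [0, 0, 0], "hand": 0.47},
  {"delta_pos": [0, 0, 0], "rot": [0, 0, 0], "hand": 0.47},
])

```text
time_s: 13.1
tcp_pos: [0.4675, -0.0295, 0.1295]
tcp_rot: [0.999, 0.049, 0.0, -0.0]
wrist_force: [-0.2, -0.5, -0.2]
gripper_width: 0.0401
finger_force: 0.0
```

```bash
python3 - <<'E'
from h import *
r=grab("wrist"); import pickle; pickle.dump(r,open("w5.pkl","wb")); cv2.imwrite("pics/w5.png",r["frame"])
E
```

```text
(no output)
```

View pics/w5.png

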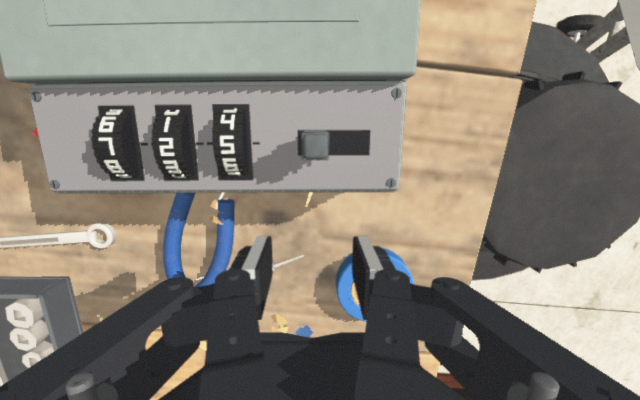

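The code reads 7-2-5 at the marks, and the knob top is at (316,145). I'll triangulate it against the w2 view.

```bash
python3 - <<'E'
from h import *
import pickle
a=pickle.load(open("w2.pkl","rb"));b=pickle.load(open("w5.pkl","rb"))
K=tri([(a,(414,153)),(b,(316,145))]);print(K,onz(b,[(316,145)],.104))
print("R wheel tri",tri([(a,(324,150)),(b,(232,143))]))
K2=onz(b,[(316,145)],.104)[0];K2[2]=.08
print(to_tool(K2)/.05)
E
```

```text
[ 0.51821893 -0.02726249  0.09679043] [[ 0.5186807  -0.02710726  0.104     ]]
R wheel tri [0.51245691 0.02522335 0.07504216]
[1.01040297 0.05945209 0.98823824]
```

Call:
move_arm([
  {"delta_pos": [0.5, 0.03, 0], "rot": [0, 0, 0], "hand": 0.47},
  {"delta_pos": [0.5, 0.03, 0], "rot": [0, 0, 0], "hand": 0.47},
  {"delta_pos": [0, 0, 0.2], "rot": [0, 0, 0], "hand": 0.47},
  {"delta_pos": [0, 0, 0.3], "rot": [0, 0, 0], "hand": 0.47},
  {"delta_pos": [0, 0, 0.2], "rot": [0, 0, 0], "hand": 0.47},
])

```text
time_s: 13.65
tcp_pos: [0.5174, -0.0264, 0.0929]
tcp_rot: [0.999, 0.05, -0.001, -0.0]
wrist_force: [-0.2, 0.1, -0.2]
gripper_width: 0.0402
finger_force: 0.0
```

Call:
move_arm([
  {"delta_pos": [0, 0, 0.15], "rot": [0, 0, 0], "hand": 0.47},
  {"delta_pos": [0, 0, 0.06], "rot": [0, 0, 0], "hand": 0.47},
  {"delta_pos": [0, 0, 0], "rot": [0, 0, 0], "hand": 0.47},
])

```text
time_s: 13.95
tcp_pos: [0.5176, -0.0269, 0.0835]
tcp_rot: [0.999, 0.05, -0.0, -0.0]
wrist_force: [0.2, 0.2, 0.5]
gripper_width: 0.0402
finger_force: 0.0
```

Call:
move_arm([
  {"delta_pos": [0, 0.12, 0], "rot": [0, 0, 0], "hand": 0.47},
  {"delta_pos": [0, 0.12, 0], "rot": [0, 0, 0], "hand": 0.47},
  {"delta_pos": [0, 0.1, 0], "rot": [0, 0, 0], "hand": 0.47},
  {"delta_pos": [0, 0.1, 0], "rot": [0, 0, 0], "hand": 0.47},
])

```text
time_s: 14.35
tcp_pos: [0.5204, -0.0494, 0.0842]
tcp_rot: [0.999, 0.049, 0.0, -0.0]
wrist_force: [0.1, 3.8, 2.2]
gripper_width: 0.0405
finger_force: 1.9
```

Call:
move_arm([
  {"delta_pos": [0, 0.1, 0], "rot": [0, 0, 0], "hand": 0.47},
  {"delta_pos": [0, 0.1, 0], "rot": [0, 0, 0], "hand": 0.47},
  {"delta_pos": [0, 0.06, 0], "rot": [0, 0, 0], "hand": 0.47},
  {"delta_pos": [0, 0.02, 0], "rot": [0, 0, 0], "hand": 0.47},
])

```text
time_s: 14.75
tcp_pos: [0.5215, -0.0632, 0.0838]
tcp_rot: [0.999, 0.049, -0.0, -0.0]
wrist_force: [1.8, 5.9, 1.4]
gripper_width: 0.0403
finger_force: 3.1
```

Call:
move_arm([
  {"delta_pos": [0, 0.02, 0], "rot": [0, 0, 0], "hand": 0.47},
  {"delta_pos": [0, 0.01, 0], "rot": [0, 0, 0], "hand": 0.47},
])

```text
time_s: 14.95
tcp_pos: [0.5215, -0.0635, 0.0838]
tcp_rot: [0.999, 0.049, -0.0, -0.001]
wrist_force: [2.3, 16.6, 2.0]
gripper_width: 0.04
finger_force: 8.3
```

The end stop is felt. I'll back off, lift clear and look.

Call:
move_arm([
  {"delta_pos": [0, -0.06, 0], "rot": [0, 0, 0], "hand": 0.47},
  {"delta_pos": [0, -0.14, 0], "rot": [0, 0, 0], "hand": 0.47},
  {"delta_pos": [0, 0, -0.4], "rot": [0, 0, 0], "hand": 0.47},
  {"delta_pos": [0, 0, -0.8], "rot": [0, 0, 0], "hand": 0.47},
  {"delta_pos": [-0.7, 0, -0.7], "rot": [0, 0, 0], "hand": 0.47},
])

```text
time_s: 15.45
tcp_pos: [0.4886, -0.0577, 0.1802]
tcp_rot: [0.999, 0.05, 0.001, 0.0]
wrist_force: [1.3, 0.1, 1.2]
gripper_width: 0.0402
finger_force: 0.0
```

Call:
move_arm([
  {"delta_pos": [0, 0, 0], "rot": [0, 0, 0], "hand": 0.47},
  {"delta_pos": [0, 0, 0], "rot": [0, 0, 0], "hand": 0.47},
  {"delta_pos": [0, 0, 0], "rot": [0, 0, 0], "hand": 0.47},
])

```text
time_s: 15.75
tcp_pos: [0.4859, -0.0577, 0.1784]
tcp_rot: [0.999, 0.05, -0.0, 0.0]
wrist_force: [0.0, 0.1, 0.4]
gripper_width: 0.0401
finger_force: 0.0
```

```bash
python3 - <<'E'
from h import *
r=grab("wrist")["frame"]; t=grab("side")["frame"]
a=cv2.resize(r[0:220,150:500],(800,503)); cv2.imwrite("pics/w6.png",a)
cv2.imwrite("pics/s6.png",cv2.resize(t[170:310,240:400],(640,560)))
E
```

```text
(no output)
```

View pics/w6.png

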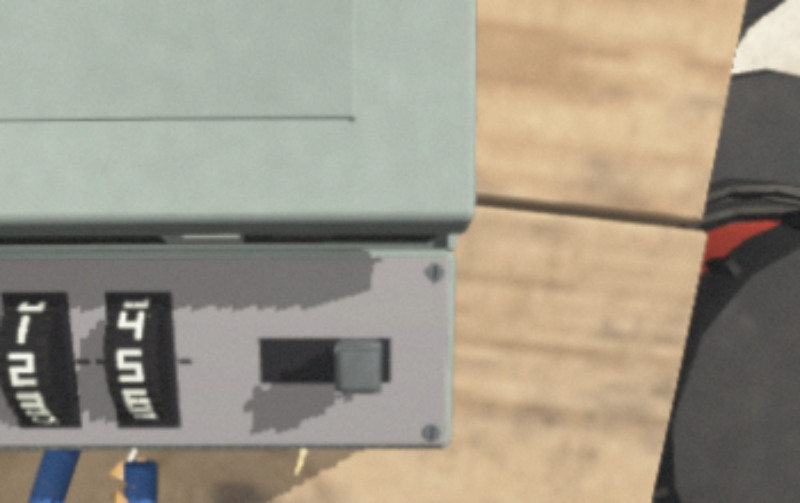

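View pics/s6.png

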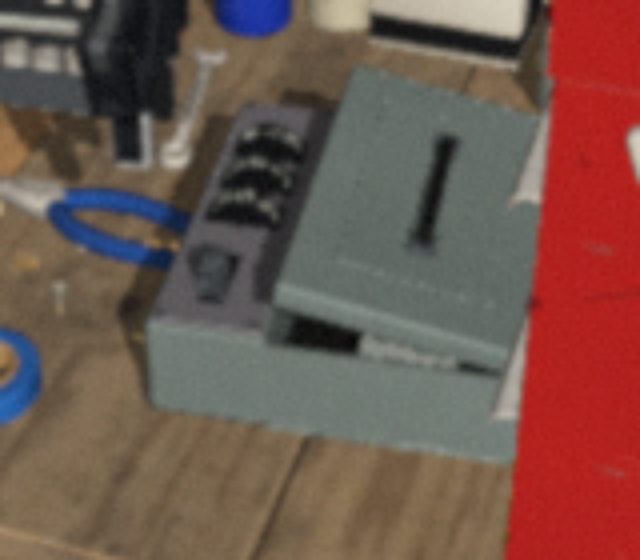

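The lid stands ajar in the side view. The knob is at the far end of its slot (358,365 in the crop), and the wheels visible there still show 2 and 5. The robot is clear of everything.

```bash
python3 -c "
from rig import job
print(job.sign_off())"
```

```text
the job is handed in; nothing more can be done
None
```

The job is handed in: the wheels were set to 7-2-5, the bolt was drawn to its end stop, the lid stands ajar, and the robot is clear; the last pictures did not show the left wheel's digit, and no verdict came back.

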